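# Wedge up a levelling stage and hold it

## Task

The plate of the small levelling stage has sunk onto its rest pads. Pick up the tapered levelling wedge (not the flat spacer block), slide it flat on the bench, thin end first and straight, under the middle of the plate's front lip, and push it in only until the plate just lifts off its pads, about 3 mm at the lip (the lip's front then stands at the line across the ramp). Finish while still holding the wedge there so that it alone carries the lip: do not touch the stage with the gripper, keep the dish on the plate, and leave everything else where it is.

Things in the scene. Friction and masses are not known exactly. Their poses are not given: they have to be found in the camera images.
- stage: Levelling stage fixed to the bench, 120 deep x 130 wide x 27 mm high: aluminium U-shaped base (side rails, back bar) and a hinged steel plate on top. Origin: on the bench under its middle; x points from the front lip to the hinge at the back (the way to push), z up. Under the plate the bench is free between the rails (y -47 to +47 mm) as far back as x = +50 mm. Place and yaw vary.
- lip (a point): Point on the bench straight below the middle of the lowered front lip (stage x = -55 mm, y = 0, z = 0; axes as the stage). The lip is a round steel bar of radius 4 mm along the stage's y, its centre line 18 mm up, so the free height under it is 14 mm while the plate is down. The plate is hinged 110 mm behind it, 19 mm up.
- plate (a joint): Tilt of the hinged plate about its back edge, rad: 0 = resting on the two pads, grows as the front lip is lifted; 0.01 rad = 1.1 mm of lift at the lip. The plate weighs about 0.7 kg, which puts about 3.5 to 5 N on the lip; nothing latches it.
- wedge: Loose steel wedge, 0.22 kg, flat on the bench. Origin: on its underside below the middle of its upright grip; x to the thin end, z up. Grip: block 36 long (x), 26 wide (y), top 50 mm up. Ahead of it the 26 mm wide ramp falls 1 in 4 from 21.5 mm at x=+18 to 4 mm at the thin end, x=+88; dark line across it at x=+32.5. It meets the lip with the thin end 40 mm past the lip, then 4 mm lift it 1 mm.
- wedge_tip (a point): Middle of the wedge's thin end, on its underside (88 mm ahead of the wedge's origin).
- spare: Loose flat spacer block with the same grip as the wedge, but a rectangular body 106 x 26 x 22 mm without taper (too thick for the gap). Origin below the middle of its grip, x towards its long end. Leave it alone; it and the wedge swap places, one left of the pipette stand (0.25 m high with pipettes), one between stand and mixer.
- dish: Covered Petri dish, 61 mm across and 16 mm high, lying loose on the plate inside its raised rims. Origin: centre of its underside.
- petri_b: Covered Petri dish lying on the bench, 61 mm across, 16 mm high, a bystander. Origin: centre of its underside. Obstacles near by: a window post (front at x = 0.61 m, y about 0) and a window pane (x = 0.70 m) reach up behind the bench top.
Not all that is in view belongs to the job. Leave any orange or red look-alike of the dish alone.

How it is judged:
By the outcome, as a careful person would: the job done as asked, in the order asked, and still so for the second after the job is handed in, while the arm keeps its last pose, push and grip.
It also fails if it takes over 58 s, if anything falls off the work surface, if the arm or the gripper's body presses on something with over 40 N, if the wrist force passes 120 N, or if a joint passes its speed limit or range.

## Robot

A 7-joint arm with a two-finger parallel gripper is mounted at the origin on the work surface; the furniture and walls round the work are solid. World frame = base frame: x ahead of the robot, y to its left, z up, the work surface at z = 0. Lengths are in m, angles in degrees, forces in N, time in s.
With the tool pointing down it reaches from about 0.425 to 1.025 m from the base axis. Payload 9.4 kg.
Tool frame: the origin (TCP) lies midway between the tips of the shut fingers; the grasp point (between the pads) lies 19 mm behind it (arm.hold_point_z is the distance from the TCP to the grasp point, in m); z points along the fingers, y is the line along which they close (so a half turn about z gives the same grasp; the last joint's range is limited). The gripper opens to 85 mm and grips with 20 to 120 N. Pads are 22 mm wide; open, the fingers measure 114 mm over their backs; the gripper's body (76 mm by 85 mm) begins 54 mm behind the grasp point. The pads swing forward as they close: fully open they stand 13 mm farther back than shut.
Start: joints at [-78.822, 34.337, -0.143, 91.639, 0.103, 54.024, -4.572], TCP at [0.195, 0.698, 0.231] pointing down, gripper open.
Joint ranges: [-147.43, 147.43], [-19.82, 112.94], [-74.19, 73.91], [6.32, 146.72], [-59.91, 239.91], [6.04, 106.73], [-150.56, 150.56]. Speed limits (degrees/s): [127.2, 127.2, 172.46, 172.46, 180, 180, 180].

## Interface

Orientations are given as [roll, pitch, yaw] about the fixed x, y, z axes, in that order (R = Rz(yaw) Ry(pitch) Rx(roll)).
In Python, from cell import arm, vision gives the robot as it stands.
- The arm moves only by the shell command python3 -m creep 'ROWS' [FORCE]. ROWS is a JSON object whose one key "plan" holds a list of rows, each an object with "offset": the shift along the tool's x, y, z in units of 25 mm (1.0 is 25 mm), a list of three; "turn": the turn about the tool's z in units of 5 degrees (1.0 is 5 degrees); "jaw": the opening, from 0 (shut) to 1 (fully open). A call has exactly 8 rows; each row is the pose to reach, as a shift and turn from the pose commanded when the call began, along the tool's axes at that moment; what a row does not reach only later rows make up. A row lasts 1/8 s, in which the tool goes at most 62.5 mm and 10.7 degrees, less where a joint would pass 70% of its speed; a pose out of reach is approached as far as the arm can. A call with a gripper value outside its range is refused whole. The fingers move at their own pace and stop on an object; FORCE is the grip in N (left out, the last holds). Time passes only in rows, so rows that repeat a pose let the fingers close, or fill a call up. It gives the time, the measured TCP pose, the force, the opening and the grip force at its end, in the units of the state.
- arm.sense(): the state, without advancing time (a new reading comes with each control period).
- vision.grab_frame(name): name is "scene" or "top" or "wrist"; returns the picture (420x560x3 uint8, red, green, blue); there is no depth.
- vision.camera_info(name): a dict with "intrinsics" (3x3 intrinsics, pixels), "k1" (the pictures are not rectified: a ray, as slopes to the right and down, at radius r is drawn at 1 + k1 r^2 times it, then the intrinsics apply), "extrinsics" (4x4, takes a point from camera to world coordinates). Camera axes: x right, y down, z forward; pixel columns grow to the right and rows downward; lengths in m; the calibration is good to about 2 mm. A picture is of the moment at which its call begins: read the wrist's pose just before it. camera_info takes no time and is no camera call; for the wrist camera it gives the pose at the moment of the call.
- arm.close_job(): hands the job in; it is judged then, once.
The state is a dict: "t": time; "joint_pos": joint angles; "joint_vel": joint speeds; "effort": joint torques, N m; "tcp_pos": TCP position; "eef_rot": TCP orientation; "contact_force": force on the tool from outside, world axes, zero at the start; "wrist_torque": the same for the moment, N m; "opening": finger opening in m; "grasp_force": force on a finger pad.
Only numpy, scipy, OpenCV 4.12 (cv2) and the standard library are available. Lean on these libraries where they do the work, as an engineer would, in place of code of your own. Each camera call takes 0.05 s, during which the arm holds its last target. There are 200 camera calls.

## Working session

There is one attempt and no reset: what is moved stays moved. The work goes in short steps, Python scripts to look and compute and a shell command to move; the robot and the scene stay as the last step left them, time stands still between calls to the robot, and variables do not carry over. Pictures are saved under pics/ and viewed, at most 10 in all, crops included, and the job is handed in when it is done.

```bash
ls; mkdir -p pics; python3 - <<'E'
from cell import arm,vision
import cv2,numpy as np
s=arm.sense();print(s['t'],s['tcp_pos'],s['eef_rot'],s['opening'],arm.hold_point_z)
for n in ['scene','top']:
    i=vision.camera_info(n);print(n,np.round(i['intrinsics'],1).tolist(),i['k1'],np.round(i['extrinsics'],3).tolist())
    im=vision.grab_frame(n);cv2.imwrite(f'pics/{n}0.png',im[:,:,::-1])
E
```

```text
pics
0.0 [0.19452047 0.69793893 0.23040686] [-1.79911489e+02  7.82974159e-03  1.64431191e+02] 0.08559563645947653 0.0187
scene [[545.5, 0.0, 285.0], [0.0, 545.5, 205.8], [0.0, 0.0, 1.0]] -0.13940883691156986 [[0.799, -0.446, 0.404, -0.284], [-0.602, -0.581, 0.548, -1.103], [-0.009, -0.681, -0.732, 1.478], [0.0, 0.0, 0.0, 1.0]]
top [[436.7, 0.0, 275.6], [0.0, 436.7, 210.9], [0.0, 0.0, 1.0]] -0.11557796696890565 [[-0.002, -0.998, 0.066, 0.4], [-1.0, 0.002, 0.002, -0.052], [-0.002, -0.066, -0.998, 1.301], [0.0, 0.0, 0.0, 1.0]]
```

View pics/scene0.png

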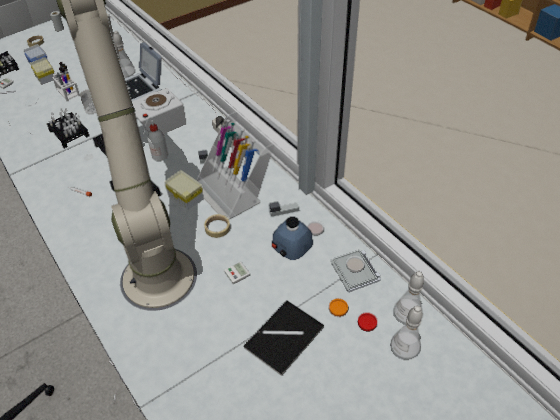

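View pics/top0.png

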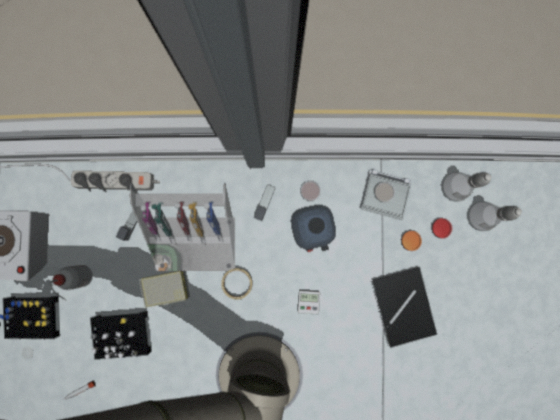

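```bash
cat > h.py <<'E'
import numpy as np,cv2
from cell import arm,vision
def ray(i,px):
    K=np.array(i['intrinsics']);E=np.array(i['extrinsics'])
    p=cv2.undistortPoints(np.array([[px]],float),K,np.array([i['k1'],0,0,0.]))[0,0]
    d=E[:3,:3]@[p[0],p[1],1];return E[:3,3],d/np.linalg.norm(d)
def onz(i,px,z):
    o,d=ray(i,px);return o+d*(z-o[2])/d[2]
def tri(i1,p1,i2,p2):
    o1,d1=ray(i1,p1);o2,d2=ray(i2,p2)
    s=np.linalg.lstsq(np.stack([d1,-d2],1),o2-o1,rcond=None)[0]
    a=o1+s[0]*d1;b=o2+s[1]*d2;return (a+b)/2,np.linalg.norm(a-b)
def proj(i,P):
    K=np.array(i['intrinsics']);E=np.linalg.inv(np.array(i['extrinsics']))
    return cv2.projectPoints(np.array(P,float).reshape(-1,3),cv2.Rodrigues(E[:3,:3])[0],E[:3,3],K,np.array([i['k1'],0,0,0.]))[0][:,0]
E
python3 - <<'E'
from h import *
t=cv2.imread('pics/top0.png');s=cv2.imread('pics/scene0.png')
def c(im,x,y,w=50,h=37):return cv2.resize(im[y-h:y+h,x-w:x+w],(400,296),interpolation=cv2.INTER_CUBIC)
cv2.imwrite('pics/crops.png',np.vstack([np.hstack([c(t,264,202),c(t,385,195)]),np.hstack([c(t,127,223),c(s,285,208)])]))
i=vision.camera_info('top')
for p in [(264,202),(127,223),(385,195),(310,190),(313,227)]:print(p,onz(i,p,0.02).round(3))
E
```

```text
(264, 202) [ 0.512 -0.015  0.02 ]
(127, 223) [0.45  0.394 0.02 ]
(385, 195) [ 0.532 -0.374  0.02 ]
(310, 190) [ 0.547 -0.151  0.02 ]
(313, 227) [ 0.438 -0.159  0.02 ]
```

View pics/crops.png

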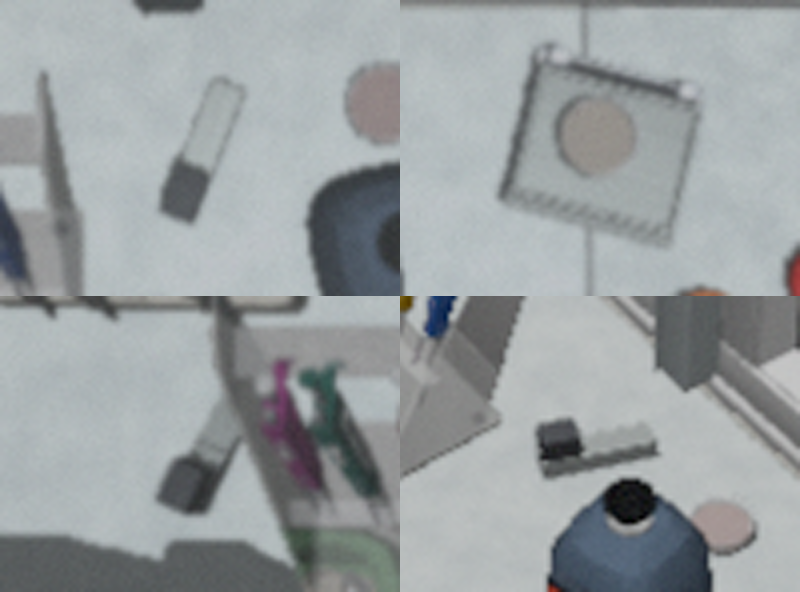

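```bash
python3 - <<'E'
from h import *
i=vision.camera_info('top');s=vision.camera_info('scene')
for p in [(133,192),(150,270),(118,340)]:
  for z in (0,.1,.25):print(p,z,onz(i,p,z).round(3))
print('grip top centre',onz(i,(123,231),.05).round(3),'dir', (onz(i,(134,212),.02)-onz(i,(123,233),.03)).round(3))
E
python3 -m creep '{"plan":[{"offset":[-1.5,-1.1,0],"turn":0,"jaw":1},{"offset":[-3,-2.2,0],"turn":0,"jaw":1},{"offset":[-4.5,-3.3,0],"turn":0,"jaw":1},{"offset":[-6,-4.4,0],"turn":0,"jaw":1},{"offset":[-7.5,-5.5,0],"turn":0,"jaw":1},{"offset":[-9,-6.6,0],"turn":0,"jaw":1},{"offset":[-10,-7.2,0],"turn":0,"jaw":1},{"offset":[-10.5,-7.4,0],"turn":0,"jaw":1}]}' 40
python3 - <<'E'
from h import *
np.set_printoptions(suppress=True)
i=vision.camera_info('wrist');im=vision.grab_frame('wrist')
cv2.imwrite('pics/w1.png',im[:,:,::-1]);print(np.round(i['extrinsics'],3),np.round(i['intrinsics'],1),i['k1'])
E
```

```text
(133, 192) 0 [0.545 0.384 0.   ]
(133, 192) 0.1 [0.534 0.35  0.1  ]
(133, 192) 0.25 [0.517 0.3   0.25 ]
(150, 270) 0 [0.31  0.328 0.   ]
(150, 270) 0.1 [0.317 0.299 0.1  ]
(150, 270) 0.25 [0.327 0.255 0.25 ]
(118, 340) 0 [0.098 0.426 0.   ]
(118, 340) 0.1 [0.122 0.389 0.1  ]
(118, 340) 0.25 [0.156 0.334 0.25 ]
grip top centre [0.426 0.395 0.05 ] dir [ 0.063 -0.029 -0.01 ]
t: 1.1
tcp_pos: [0.399, 0.4482, 0.2312]
eef_rot: [-180.0, 0.0, 164.3]
contact_force: [-0.1, 0.5, -0.0]
opening: 0.0854
grasp_force: 0.0
[[ 0.269  0.914  0.305  0.321]
 [ 0.963 -0.255 -0.085  0.468]
 [-0.     0.316 -0.949  0.373]
 [ 0.     0.     0.     1.   ]] [[327.9   0.  278.5]
 [  0.  327.9 207.6]
 [  0.    0.    1. ]] -0.03142077324923704
```

View pics/w1.png

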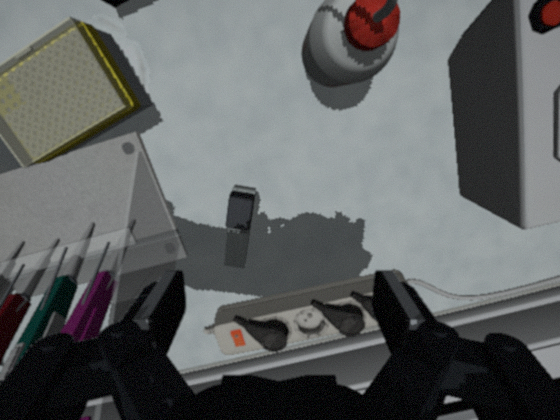

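```bash
python3 - <<'E'
from h import *
i=vision.camera_info('wrist')
for p,z in [((241,207),.05),((241,185),.05),((236,228),.05),((235,266),.0),((235,264),.004)]:print(p,onz(i,p,z).round(4))
im=cv2.imread('pics/w1.png')[170:280,200:300]
cv2.imwrite('pics/w1c.png',cv2.resize(cv2.convertScaleAbs(im,alpha=1.8),None,fx=5,fy=5,interpolation=cv2.INTER_CUBIC))
E
```

```text
(241, 207) [0.4145 0.4019 0.05  ]
(241, 185) [0.392 0.409 0.05 ]
(236, 228) [0.4354 0.3896 0.05  ]
(235, 266) [0.5024 0.36   0.    ]
(235, 264) [0.4977 0.3621 0.004 ]
```

View pics/w1c.png

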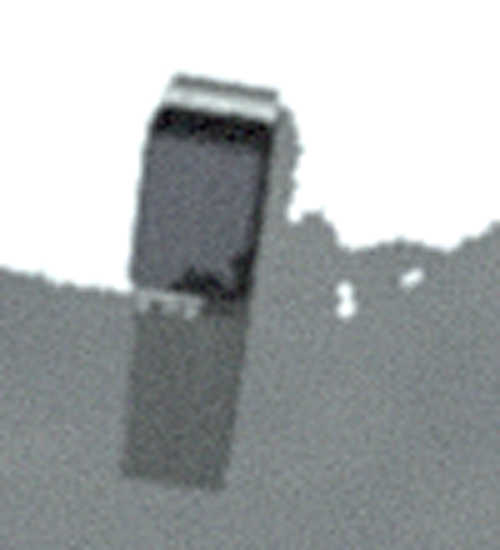

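```bash
python3 - <<'E'
from h import *
i=vision.camera_info('wrist')
q=[((231,192),.05),((255.6,194),.05),((227,228),.05),((249,230),.05),((224.4,264.4),.004),((244.4,268),.002)]
P=[onz(i,p,z) for p,z in q]
for a in P:print(a.round(4))
g=np.mean(P[:4],0);t=np.mean(P[4:],0);d=t-g;print(g,t,np.hypot(*d[:2]),np.degrees(np.arctan2(d[1],d[0])))
d=(P[2]+P[3]-P[0]-P[1])/2;print(np.hypot(*d[:2]),np.degrees(np.arctan2(d[1],d[0])))
E
```

```text
[0.3963 0.397  0.05  ]
[0.4051 0.4206 0.05  ]
[0.4328 0.3804 0.05  ]
[0.4413 0.4022 0.05  ]
[0.4947 0.349  0.004 ]
[0.5073 0.3712 0.002 ]
[0.41888277 0.40004264 0.05      ] [0.50100345 0.36011985 0.003     ] 0.09131065096814933 -25.92660295577536
0.040288980759672924 -25.621407713286388
```

```bash
python3 -m creep '{"plan":[{"offset":[-0.2,0,0.5],"turn":0.7,"jaw":0.6},{"offset":[-0.4,0,1],"turn":1.4,"jaw":0.6},{"offset":[-0.5,0,1.5],"turn":2,"jaw":0.6},{"offset":[-0.5,0,1.5],"turn":2,"jaw":0.6},{"offset":[-0.5,0,1.5],"turn":2,"jaw":0.6},{"offset":[-0.5,0,1.5],"turn":2,"jaw":0.6},{"offset":[-0.5,0,1.5],"turn":2,"jaw":0.6},{"offset":[-0.5,0,1.5],"turn":2,"jaw":0.6}]}'
python3 - <<'E'
from h import *
i=vision.camera_info('wrist')
im=vision.grab_frame('wrist')[:,:,::-1]
np.savez('w2.npz',im=im,E=i['extrinsics'],K=i['intrinsics'],k1=i['k1'])
print(proj(i,[[.42,.4,.05],[.5,.36,0]]))
cv2.imwrite('pics/w2.png',cv2.resize(cv2.convertScaleAbs(im[90:330,60:380],alpha=1.5),None,fx=2.5,fy=2.5,interpolation=cv2.INTER_CUBIC))
E
```

```text
t: 2.15
tcp_pos: [0.4099, 0.4464, 0.194]
eef_rot: [180.0, 0.0, 154.4]
contact_force: [0.6, 0.1, -0.1]
opening: 0.0511
grasp_force: 0.0
[[239.52810199 222.26741753]
 [245.81023914 278.62378086]]
```

View pics/w2.png

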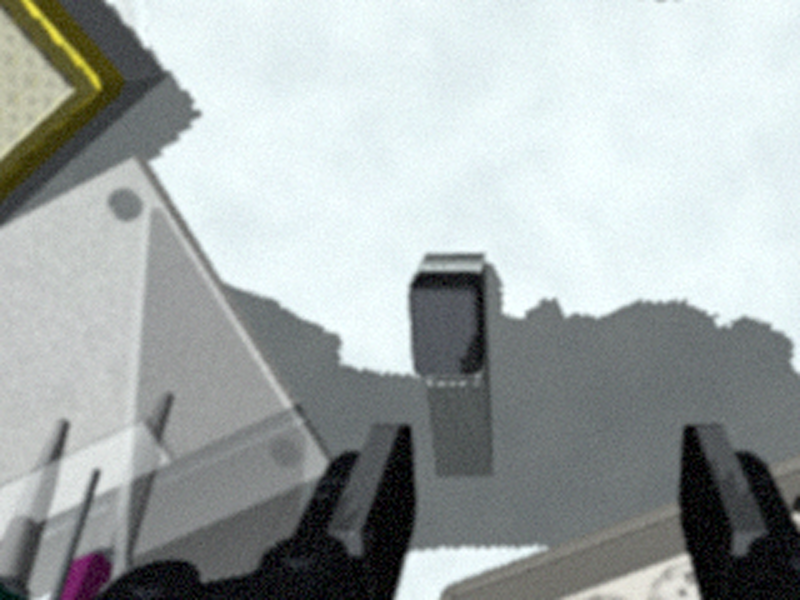

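```bash
python3 - <<'E'
from h import *
d=np.load('w2.npz');i2=dict(extrinsics=d['E'],intrinsics=d['K'],k1=float(d['k1']))
i=vision.camera_info('wrist')
i1=dict(i);i1['extrinsics']=np.array([[ 0.2692,0.914,0.305,0.321],[0.963,-0.2554,-0.085,0.468],[0,0.316,-0.949,0.373],[0,0,0,1]])
f=lambda x,y:(x/2.5+60,y/2.5+90)
A=[(231,192),(255.6,194),(227,228),(249,230),(224.4,264.4),(244.4,268),(140,135),(185,255)]
B=[f(411,278),f(484,275),f(414,378),f(481,376),f(435,474),f(492,475),f(138,160),f(330,470)]
P=[]
for a,b in zip(A,B):
    p,e=tri(i1,a,i2,b);print(p.round(4),round(e,4))
zs=[.05]*4+[.004]*2+[0]*2
P=[onz(i2,b,z) for b,z in zip(B,zs)]
for p in P:print(p.round(4))
g=np.mean(P[:4],0);t=np.mean(P[4:6],0);v=t-g;print(g,t,np.hypot(*v[:2]),np.degrees(np.arctan2(v[1],v[0])))
v=(P[2]+P[3]-P[0]-P[1])/2;print(np.hypot(*v[:2]),np.degrees(np.arctan2(v[1],v[0])))
s=arm.sense();psi=np.radians(s['eef_rot'][2]);print(s['tcp_pos'])
u=t-g;u[2]=0;u/=np.linalg.norm(u);c=(g+t-.088*u)/2
dx=c[:2]-s['tcp_pos'][:2];print('c',c,'tool units',(dx@[np.cos(psi),np.sin(psi)])/.025,(dx@[np.sin(psi),-np.cos(psi)])/.025)
E
```

```text
[0.3967 0.3958 0.0455] 0.0002
[0.4126 0.416  0.0211] 0.0015
[0.426  0.385  0.0669] 0.0005
[0.4436 0.4007 0.0432] 0.0009
[0.4906 0.351  0.0104] 0.0006
[ 0.5078  0.3705 -0.0007] 0.0004
[0.3161 0.3256 0.0404] 0.0013
[ 0.4714  0.3035 -0.0006] 0.0023
[0.3958 0.3971 0.05  ]
[0.4063 0.4216 0.05  ]
[0.4314 0.3791 0.05  ]
[0.4416 0.4025 0.05  ]
[0.4934 0.3485 0.004 ]
[0.5051 0.372  0.004 ]
[0.3127 0.305  0.    ]
[0.4724 0.3036 0.    ]
[0.41877003 0.40007019 0.05      ] [0.49922375 0.36028727 0.004     ] 0.08975233361761792 -26.31157313290222
0.04001007557704744 -27.669421681635015
[0.40991498 0.4463301  0.19397353]
c [0.41955543 0.39968183 0.027     ] tool units -1.1532452647602887 -1.5167151969194081
```

```bash
python3 -m creep '{"plan":[{"offset":[-0.6,-0.8,0.5],"turn":0.1,"jaw":0.6},{"offset":[-1.15,-1.5,1],"turn":0.1,"jaw":0.6},{"offset":[-1.15,-1.5,2.4],"turn":0.1,"jaw":0.6},{"offset":[-1.15,-1.5,3.8],"turn":0.1,"jaw":0.6},{"offset":[-1.15,-1.5,5.2],"turn":0.1,"jaw":0.6},{"offset":[-1.15,-1.5,6.3],"turn":0.1,"jaw":0.6},{"offset":[-1.15,-1.5,7],"turn":0.1,"jaw":0.6},{"offset":[-1.15,-1.5,7],"turn":0.1,"jaw":0.6}]}'
python3 -c "
from h import *
im=vision.grab_frame('wrist')[:,:,::-1];cv2.imwrite('pics/w3.png',cv2.convertScaleAbs(im,alpha=1.5))"
```

```text
t: 3.2
tcp_pos: [0.4193, 0.3997, 0.0179]
eef_rot: [-179.9, -0.0, 153.9]
contact_force: [0.8, 0.2, -0.3]
opening: 0.0513
grasp_force: 0.0
```

View pics/w3.png

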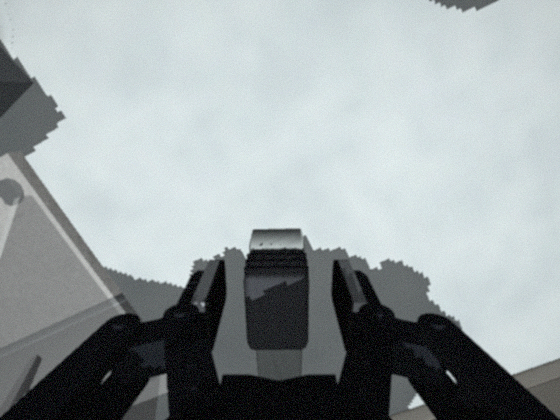

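```bash
python3 -m creep '{"plan":[{"offset":[0,0,0],"turn":0,"jaw":0.1},{"offset":[0,0,0],"turn":0,"jaw":0.1},{"offset":[0,0,0],"turn":0,"jaw":0.1},{"offset":[0,0,0],"turn":0,"jaw":0.1},{"offset":[0,0,0],"turn":0,"jaw":0.1},{"offset":[0,0,0],"turn":0,"jaw":0.1},{"offset":[0,0,0],"turn":0,"jaw":0.1},{"offset":[0,0,0],"turn":0,"jaw":0.1}]}' 80
python3 - <<'E'
from h import *
# stage corners from top image: crop offset (335,158), scale 4
i=vision.camera_info('top');im=vision.grab_frame('top')[:,:,::-1].copy();cv2.imwrite('pics/top1.png',im)
j=vision.camera_info('scene');sc=vision.grab_frame('scene')[:,:,::-1].copy()
c=lambda a,x,y,w,h:cv2.resize(cv2.convertScaleAbs(a[y:y+h,x:x+w],alpha=1.1),(400,400),interpolation=cv2.INTER_CUBIC)
cv2.imwrite('pics/stage.png',np.hstack([c(im,350,160,66,66),c(sc,322,236,66,66)]))
E
```

```text
t: 4.25
tcp_pos: [0.4201, 0.4005, 0.0201]
eef_rot: [179.9, 0.0, 153.9]
contact_force: [-0.4, 0.2, 6.0]
opening: 0.0247
grasp_force: 79.1
```

View pics/stage.png

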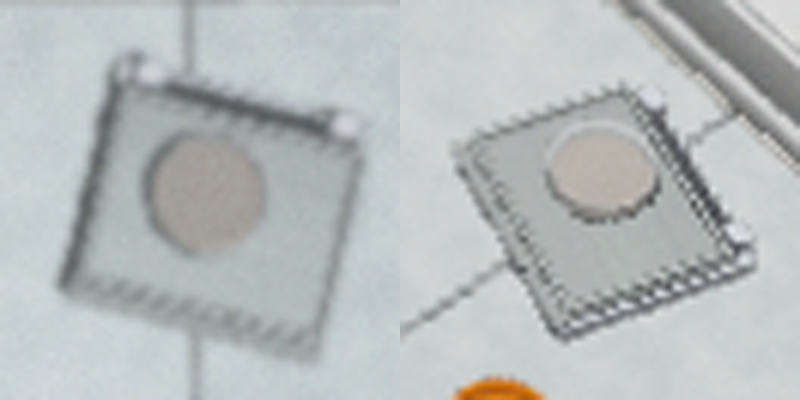

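```bash
python3 -m creep '{"plan":[{"offset":[0,0,-0.8],"turn":0,"jaw":0.1},{"offset":[0,0,-2.5],"turn":0,"jaw":0.1},{"offset":[0,0,-4.5],"turn":0,"jaw":0.1},{"offset":[0,0,-6.6],"turn":0,"jaw":0.1},{"offset":[0,0,-8.7],"turn":0,"jaw":0.1},{"offset":[0,0,-10.8],"turn":0,"jaw":0.1},{"offset":[0,0,-12.3],"turn":0,"jaw":0.1},{"offset":[0,0,-13],"turn":0,"jaw":0.1}]}'
python3 -m creep '{"plan":[{"offset":[-0.7,-1.2,0],"turn":0,"jaw":0.1},{"offset":[-1.9,-3.1,0],"turn":0,"jaw":0.1},{"offset":[-3.1,-5,0],"turn":0,"jaw":0.1},{"offset":[-4.3,-6.9,0],"turn":0,"jaw":0.1},{"offset":[-5.5,-8.8,0],"turn":0,"jaw":0.1},{"offset":[-6.7,-10.7,0],"turn":0,"jaw":0.1},{"offset":[-7.9,-12.6,0],"turn":0,"jaw":0.1},{"offset":[-8.5,-13.7,0],"turn":0,"jaw":0.1}]}'
python3 - <<'E'
from h import *
i=vision.camera_info('top');L=[onz(i,(350+a/6.06,160+b/6.06),.02) for a,b in [(62,292),(315,357),(355,150),(118,70)]]
for p in L:print(p.round(3))
u=L[1]-L[0];print(np.degrees(np.arctan2(-u[0],u[1]))+180,np.linalg.norm(u),(L[0]+L[1])/2)
E
```

```text
t: 5.35
tcp_pos: [0.4198, 0.4002, 0.347]
eef_rot: [179.8, 0.1, 153.9]
contact_force: [0.5, -0.5, -2.0]
opening: 0.0246
grasp_force: 78.7
t: 6.35
tcp_pos: [0.4594, -0.004, 0.3444]
eef_rot: [180.0, 0.1, 153.7]
contact_force: [0.4, 0.8, -1.8]
opening: 0.025
grasp_force: 78.9
[ 0.493 -0.299  0.02 ]
[ 0.461 -0.424  0.02 ]
[ 0.563 -0.446  0.02 ]
[ 0.602 -0.328  0.02 ]
345.57155299563055 0.12866543000316513 [ 0.47700518 -0.36122211  0.02      ]
```

```bash
python3 -m creep '{"plan":[{"offset":[-0.2,-1.4,0],"turn":-0.3,"jaw":0.1},{"offset":[-0.4,-3.3,0],"turn":-0.7,"jaw":0.1},{"offset":[-0.7,-5.3,0],"turn":-1.1,"jaw":0.1},{"offset":[-1,-7.3,0],"turn":-1.5,"jaw":0.1},{"offset":[-1.3,-9.3,0],"turn":-1.9,"jaw":0.1},{"offset":[-1.5,-11.3,0],"turn":-2.2,"jaw":0.1},{"offset":[-1.7,-12.9,0],"turn":-2.4,"jaw":0.1},{"offset":[-1.8,-13.6,0],"turn":-2.4,"jaw":0.1}]}'
python3 -m creep '{"plan":[{"offset":[0,0,1.2],"turn":0,"jaw":0.1},{"offset":[0,0,2.8],"turn":0,"jaw":0.1},{"offset":[0,0,4.6],"turn":0,"jaw":0.1},{"offset":[0,0,6.2],"turn":0,"jaw":0.1},{"offset":[0,0,7.4],"turn":0,"jaw":0.1},{"offset":[0,0,8],"turn":0,"jaw":0.1},{"offset":[0,0,8],"turn":0,"jaw":0.1},{"offset":[0,0,8],"turn":0,"jaw":0.1}]}'
python3 - <<'E'
from h import *
i=vision.camera_info('wrist');im=vision.grab_frame('wrist')[:,:,::-1]
np.savez('w4.npz',im=im,E=i['extrinsics'],K=i['intrinsics'],k1=i['k1'],p=arm.sense()['tcp_pos'],r=arm.sense()['eef_rot'])
cv2.imwrite('pics/w4.png',cv2.resize(cv2.convertScaleAbs(im[150:420,100:460],alpha=1.2),None,fx=2.2,fy=2.2,interpolation=cv2.INTER_CUBIC))
E
```

```text
t: 7.35
tcp_pos: [0.3493, -0.328, 0.3443]
eef_rot: [-180.0, 0.0, 165.8]
contact_force: [0.1, 0.6, -2.1]
opening: 0.0249
grasp_force: 78.8
t: 8.35
tcp_pos: [0.3514, -0.3265, 0.1448]
eef_rot: [-180.0, 0.1, 165.9]
contact_force: [0.1, 0.7, -1.9]
opening: 0.0252
grasp_force: 78.9
```

View pics/w4.png

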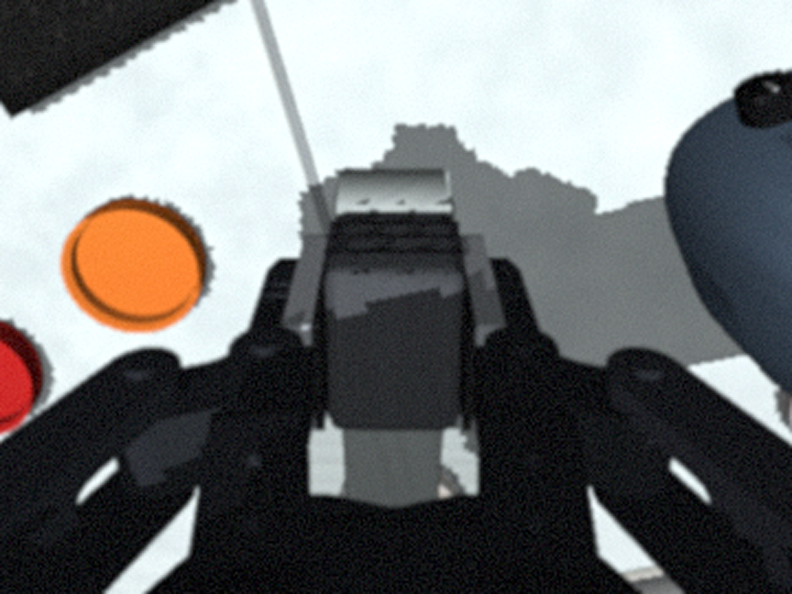

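```bash
python3 - <<'E'
from h import *
for nm,f,z in [('top','top1',.02),('top','top0',.02),('scene','scene0',.02)]:
    i=vision.camera_info(nm);im=cv2.imread(f'pics/{f}.png').astype(float)
    X=np.array([.969,-.249]);Y=np.array([.249,.969]);c=np.array([.477,-.361])+.055*X
    n=np.arange(-.1,.1001,.001)
    gx,gy=np.meshgrid(n,n,indexing='ij')   # stage x , y
    P=np.concatenate([c+gx[...,None]*X+gy[...,None]*Y,np.full(gx.shape+(1,),z)],-1)
    uv=proj(i,P).astype(np.float32).reshape(201,201,2)
    R=cv2.remap(im.astype(np.float32),uv[...,0],uv[...,1],cv2.INTER_LINEAR)
    cv2.imwrite(f'rect_{f}.png',R)
    g=R.mean(2)
    bench=np.median(np.r_[g[:20].ravel(),g[:,:15].ravel()])
    m=(np.abs(cv2.GaussianBlur(g,(0,0),1.5)-bench)>12).astype(np.uint8)
    m=cv2.morphologyEx(m,cv2.MORPH_OPEN,np.ones((9,9)))
    cs=cv2.findContours(m,0,2)[0];k=max(cs,key=cv2.contourArea);r=cv2.minAreaRect(k)
    print(f,'bench',bench,'rect (y,x mm rel)',np.array(r[0])-100,r[1],r[2])
    # profile along x in strips of y
    for a,b in [(60,85),(90,110),(115,140)]:
        print('  x -75..-40',[int(v) for v in g[25:62:2,a:b].mean(1)])
    for a,b in [(60,80),(100,120),(130,145)]:
        print('  y -80..-50',[int(v) for v in g[a:b,20:52:2].mean(0)],' 50..80',[int(v) for v in g[a:b,150:182:2].mean(0)])
E
```

```text
top1 bench 184.93945 rect (y,x mm rel) [1. 4.] (142.0, 140.0) 90.0
  x -75..-40 [185, 186, 186, 186, 186, 185, 183, 179, 170, 160, 152, 147, 143, 140, 142, 145, 151, 157, 164]
  x -75..-40 [178, 177, 177, 176, 175, 174, 173, 171, 164, 157, 151, 148, 144, 140, 143, 146, 150, 156, 163]
  x -75..-40 [188, 188, 188, 188, 189, 189, 188, 184, 176, 165, 156, 150, 145, 139, 139, 141, 147, 154, 162]
  y -80..-50 [183, 183, 182, 182, 181, 179, 174, 165, 153, 141, 142, 153, 161, 164, 166, 167]  50..80 [168, 166, 162, 154, 143, 126, 107, 100, 111, 139, 165, 180, 186, 187, 187, 187]
  y -80..-50 [185, 185, 184, 182, 181, 179, 172, 162, 147, 137, 140, 150, 158, 163, 164, 165]  50..80 [164, 162, 158, 150, 138, 121, 106, 101, 116, 143, 167, 180, 184, 186, 186, 186]
  y -80..-50 [185, 185, 184, 184, 182, 178, 172, 160, 145, 137, 139, 147, 154, 156, 157, 157]  50..80 [156, 155, 151, 144, 133, 118, 103, 97, 110, 133, 159, 176, 183, 186, 186, 185]
top0 bench 184.07683 rect (y,x mm rel) [1. 5.] (136.0, 140.0) 90.0
  x -75..-40 [184, 185, 186, 185, 185, 185, 183, 179, 170, 159, 152, 147, 143, 140, 141, 14
[... 1147 characters left out ...]
47, 138, 128, 131, 139, 145, 151]
  y -80..-50 [177, 153, 125, 117, 137, 151, 132, 119, 115, 123, 145, 149, 149, 156, 157, 158]  50..80 [156, 155, 152, 149, 141, 132, 138, 157, 168, 175, 182, 185, 185, 185, 185, 185]
  y -80..-50 [173, 148, 121, 117, 142, 147, 122, 113, 109, 123, 147, 149, 150, 156, 159, 160]  50..80 [163, 159, 154, 147, 135, 127, 140, 159, 170, 179, 185, 185, 185, 185, 185, 186]
  y -80..-50 [166, 142, 121, 118, 140, 142, 124, 119, 115, 129, 148, 150, 153, 156, 157, 157]  50..80 [155, 154, 151, 145, 137, 132, 144, 162, 171, 179, 186, 187, 187, 187, 186, 186][ WARN:0@0.438] global loadsave.cpp:1063 imwrite_ Unsupported depth image for selected encoder is fallbacked to CV_8U.
```

```bash
python3 -m creep '{"plan":[{"offset":[0,-0.09,0.8],"turn":0.05,"jaw":0.1},{"offset":[0,-0.09,2],"turn":0.05,"jaw":0.1},{"offset":[0,-0.09,3.2],"turn":0.05,"jaw":0.1},{"offset":[0,-0.09,4.2],"turn":0.05,"jaw":0.1},{"offset":[0,-0.09,4.7],"turn":0.05,"jaw":0.1},{"offset":[0,-0.09,4.85],"turn":0.05,"jaw":0.1},{"offset":[0,-0.09,4.9],"turn":0.05,"jaw":0.1},{"offset":[0,-0.09,4.9],"turn":0.05,"jaw":0.1}]}'
python3 -m creep '{"plan":[{"offset":[0,0,0.02],"turn":0,"jaw":0.1},{"offset":[0,0,0.04],"turn":0,"jaw":0.1},{"offset":[0,0,0.06],"turn":0,"jaw":0.1},{"offset":[0,0,0.06],"turn":0,"jaw":0.1},{"offset":[0,0,0.06],"turn":0,"jaw":0.1},{"offset":[0,0,0.06],"turn":0,"jaw":0.1},{"offset":[0,0,0.06],"turn":0,"jaw":0.1},{"offset":[0,0,0.06],"turn":0,"jaw":0.1}]}'
```

```text
t: 9.4
tcp_pos: [0.3508, -0.3285, 0.022]
eef_rot: [-180.0, 0.1, 165.7]
contact_force: [-0.7, 1.5, -1.4]
opening: 0.0246
grasp_force: 78.9
t: 10.4
tcp_pos: [0.3505, -0.3283, 0.02]
eef_rot: [180.0, 0.0, 165.7]
contact_force: [-0.9, 0.4, 6.2]
opening: 0.0252
grasp_force: 79.7
```

```bash
python3 -m creep '{"plan":[{"offset":[-0.2,0,-0.01],"turn":0,"jaw":0.1},{"offset":[-0.6,0,-0.01],"turn":0,"jaw":0.1},{"offset":[-1,0,-0.01],"turn":0,"jaw":0.1},{"offset":[-1.4,0,-0.01],"turn":0,"jaw":0.1},{"offset":[-1.8,0,-0.01],"turn":0,"jaw":0.1},{"offset":[-2.1,0,-0.01],"turn":0,"jaw":0.1},{"offset":[-2.3,0,-0.01],"turn":0,"jaw":0.1},{"offset":[-2.3,0,-0.01],"turn":0,"jaw":0.1}]}'
python3 - <<'E'
from h import *
i=vision.camera_info('top');ims={n:np.mean([vision.grab_frame(n)[:,:,::-1].astype(float) for _ in range(3)],0).astype(np.uint8) for n in('top','scene')}
for n in ims:cv2.imwrite(f'pics/{n}2.png',ims[n])
c=lambda a,x,y:cv2.resize(cv2.convertScaleAbs(a[y:y+80,x:x+80],alpha=1.1),(400,400),interpolation=cv2.INTER_CUBIC)
cv2.imwrite('pics/ins.png',np.hstack([c(ims['top'],340,160),c(ims['scene'],305,235)]))
print(arm.sense()['tcp_pos'],arm.sense()['contact_force'])
E
```

```text
t: 11.4
tcp_pos: [0.4071, -0.3425, 0.0201]
eef_rot: [-180.0, 0.0, 165.7]
contact_force: [-3.0, 1.6, 4.0]
opening: 0.0246
grasp_force: 79.9
[ 0.40705975 -0.34249548  0.02009287] [1.67998852 1.30830629 3.32624442]
```

View pics/ins.png

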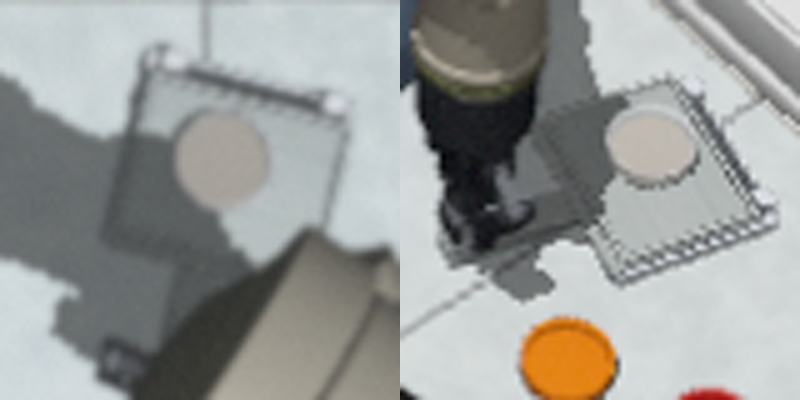

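```bash
python3 - <<'E'
from h import *
j=vision.camera_info('scene');X=np.array([.9686,-.2487,0]);Y=np.array([.2487,.9686,0]);L=np.array([.4785,-.3614,0]);O=np.array([.4071,-.3425,0])
f=lambda p:((p-[305,235])*5+[400,0]).round()
Z=np.array([0,0,1.])
print('lip ends/mid front',f(proj(j,[L-.004*X+.018*Z+k*Y for k in(.06,0,-.06)])))
print('wedge right bottom back, at lip',f(proj(j,[O-.018*X-.013*Y,O+.07*X-.013*Y])))
E
python3 -m creep '{"plan":[{"offset":[-0.1,0,0],"turn":0,"jaw":0.1},{"offset":[-0.2,0,0],"turn":0,"jaw":0.1},{"offset":[-0.3,0,0],"turn":0,"jaw":0.1},{"offset":[-0.4,0,0],"turn":0,"jaw":0.1},{"offset":[-0.5,0,0],"turn":0,"jaw":0.1},{"offset":[-0.6,0,0],"turn":0,"jaw":0.1},{"offset":[-0.6,0,0],"turn":0,"jaw":0.1},{"offset":[-0.6,0,0],"turn":0,"jaw":0.1}]}'
```

```text
lip ends/mid front [[523. 129.]
 [563. 196.]
 [604. 266.]]
wedge right bottom back, at lip [[448. 270.]
 [570. 226.]]
t: 12.7
tcp_pos: [0.4197, -0.3462, 0.0201]
eef_rot: [180.0, -0.1, 165.6]
contact_force: [-4.1, 0.3, 6.5]
opening: 0.0246
grasp_force: 80.1
```

```bash
for k in 1; do :; done
python3 -m creep '{"plan":[{"offset":[-0.1,0,0],"turn":0,"jaw":0.1},{"offset":[-0.2,0,0],"turn":0,"jaw":0.1},{"offset":[-0.25,0,0],"turn":0,"jaw":0.1},{"offset":[-0.25,0,0],"turn":0,"jaw":0.1},{"offset":[-0.25,0,0],"turn":0,"jaw":0.1},{"offset":[-0.25,0,0],"turn":0,"jaw":0.1},{"offset":[-0.25,0,0],"turn":0,"jaw":0.1},{"offset":[-0.25,0,0],"turn":0,"jaw":0.1}]}'
python3 -m creep '{"plan":[{"offset":[-0.05,0,0],"turn":0,"jaw":0.1},{"offset":[-0.1,0,0],"turn":0,"jaw":0.1},{"offset":[-0.1,0,0],"turn":0,"jaw":0.1},{"offset":[-0.1,0,0],"turn":0,"jaw":0.1},{"offset":[-0.1,0,0],"turn":0,"jaw":0.1},{"offset":[-0.1,0,0],"turn":0,"jaw":0.1},{"offset":[-0.1,0,0],"turn":0,"jaw":0.1},{"offset":[-0.1,0,0],"turn":0,"jaw":0.1}]}'
python3 -m creep '{"plan":[{"offset":[-0.05,0,0],"turn":0,"jaw":0.1},{"offset":[-0.1,0,0],"turn":0,"jaw":0.1},{"offset":[-0.1,0,0],"turn":0,"jaw":0.1},{"offset":[-0.1,0,0],"turn":0,"jaw":0.1},{"offset":[-0.1,0,0],"turn":0,"jaw":0.1},{"offset":[-0.1,0,0],"turn":0,"jaw":0.1},{"offset":[-0.1,0,0],"turn":0,"jaw":0.1},{"offset":[-0.1,0,0],"turn":0,"jaw":0.1}]}'
```

```text
t: 13.7
tcp_pos: [0.4255, -0.3477, 0.0201]
eef_rot: [180.0, -0.1, 165.6]
contact_force: [-5.0, 1.5, 6.8]
opening: 0.0248
grasp_force: 80.1
t: 14.7
tcp_pos: [0.4279, -0.3483, 0.0201]
eef_rot: [180.0, -0.1, 165.6]
contact_force: [-4.4, 0.8, 6.9]
opening: 0.0248
grasp_force: 80.1
t: 15.7
tcp_pos: [0.4303, -0.349, 0.0201]
eef_rot: [180.0, -0.1, 165.6]
contact_force: [-5.0, 0.4, 7.0]
opening: 0.025
grasp_force: 80.1
```

```bash
python3 -m creep '{"plan":[{"offset":[-0.05,0,0],"turn":0,"jaw":0.1},{"offset":[-0.1,0,0],"turn":0,"jaw":0.1},{"offset":[-0.1,0,0],"turn":0,"jaw":0.1},{"offset":[-0.1,0,0],"turn":0,"jaw":0.1},{"offset":[-0.1,0,0],"turn":0,"jaw":0.1},{"offset":[-0.1,0,0],"turn":0,"jaw":0.1},{"offset":[-0.1,0,0],"turn":0,"jaw":0.1},{"offset":[-0.1,0,0],"turn":0,"jaw":0.1}]}'
python3 -m creep '{"plan":[{"offset":[-0.05,0,0],"turn":0,"jaw":0.1},{"offset":[-0.1,0,0],"turn":0,"jaw":0.1},{"offset":[-0.1,0,0],"turn":0,"jaw":0.1},{"offset":[-0.1,0,0],"turn":0,"jaw":0.1},{"offset":[-0.1,0,0],"turn":0,"jaw":0.1},{"offset":[-0.1,0,0],"turn":0,"jaw":0.1},{"offset":[-0.1,0,0],"turn":0,"jaw":0.1},{"offset":[-0.1,0,0],"turn":0,"jaw":0.1}]}'
python3 - <<'E'
from h import *
for n in('top','scene'):np.save(n+'3.npy',np.mean([vision.grab_frame(n)[:,:,::-1].astype(float) for _ in range(2)],0))
E
```

```text
t: 16.7
tcp_pos: [0.4315, -0.3493, 0.0201]
eef_rot: [180.0, -0.2, 165.6]
contact_force: [-8.3, 1.5, 10.6]
opening: 0.0246
grasp_force: 80.5
t: 17.7
tcp_pos: [0.4318, -0.3493, 0.0201]
eef_rot: [179.9, -0.4, 165.5]
contact_force: [-15.0, 4.0, 14.7]
opening: 0.0252
grasp_force: 81.1
```

```bash
python3 -m creep '{"plan":[{"offset":[0,0,-0.02],"turn":0,"jaw":0.1},{"offset":[0,0,-0.04],"turn":0,"jaw":0.1},{"offset":[0,0,-0.06],"turn":0,"jaw":0.1},{"offset":[0,0,-0.06],"turn":0,"jaw":0.1},{"offset":[0,0,-0.06],"turn":0,"jaw":0.1},{"offset":[0,0,-0.06],"turn":0,"jaw":0.1},{"offset":[0,0,-0.06],"turn":0,"jaw":0.1},{"offset":[0,0,-0.06],"turn":0,"jaw":0.1}]}'
python3 -c "
from cell import arm
s=arm.sense();print(s['wrist_torque'],s['contact_force'],s['eef_rot'])"
```

```text
t: 18.9
tcp_pos: [0.4337, -0.3495, 0.0207]
eef_rot: [179.9, -0.3, 165.6]
contact_force: [-7.3, 0.2, -1.9]
opening: 0.0245
grasp_force: 78.8
[ 0.24612284  1.44652617 -0.06835175] [-7.28319187  0.19466719 -1.86873322] [179.9296516   -0.27461617 165.60524942]
```

```bash
python3 -m creep '{"plan":[{"offset":[-0.05,0,0],"turn":0,"jaw":0.1},{"offset":[-0.1,0,0],"turn":0,"jaw":0.1},{"offset":[-0.15,0,0],"turn":0,"jaw":0.1},{"offset":[-0.2,0,0],"turn":0,"jaw":0.1},{"offset":[-0.2,0,0],"turn":0,"jaw":0.1},{"offset":[-0.2,0,0],"turn":0,"jaw":0.1},{"offset":[-0.2,0,0],"turn":0,"jaw":0.1},{"offset":[-0.2,0,0],"turn":0,"jaw":0.1}]}'
python3 -c "
from cell import arm
s=arm.sense();print(s['wrist_torque'],s['contact_force'],s['eef_rot'])"
```

```text
t: 19.9
tcp_pos: [0.4385, -0.3504, 0.0206]
eef_rot: [179.9, -0.3, 165.6]
contact_force: [-7.3, 2.4, -1.8]
opening: 0.0252
grasp_force: 78.9
[ 0.33606074  1.47976486 -0.03134065] [-7.27034822  2.40990296 -1.80017764] [179.91120097  -0.29079275 165.62194169]
```

```bash
python3 -m creep '{"plan":[{"offset":[-0.05,0,0],"turn":0,"jaw":0.1},{"offset":[-0.1,0,0],"turn":0,"jaw":0.1},{"offset":[-0.15,0,0],"turn":0,"jaw":0.1},{"offset":[-0.18,0,0],"turn":0,"jaw":0.1},{"offset":[-0.18,0,0.02],"turn":0,"jaw":0.1},{"offset":[-0.18,0,0.02],"turn":0,"jaw":0.1},{"offset":[-0.18,0,0.02],"turn":0,"jaw":0.1},{"offset":[-0.18,0,0.02],"turn":0,"jaw":0.1}]}'
python3 - <<'E'
from h import *
ss=[]
for n in('top','scene','wrist'):
    i=vision.camera_info(n);ims=[]
    for _ in range(3):ims.append(vision.grab_frame(n)[:,:,::-1].astype(float));ss.append(arm.sense())
    np.save(n+'4.npy',np.mean(ims,0))
print(np.mean([s['contact_force'] for s in ss],0),np.mean([s['tcp_pos'] for s in ss],0),np.mean([s['eef_rot'][1] for s in ss]))
# lift check: shift of the plate's right front corner / dish in scene between before and now
a=cv2.imread('pics/scene2.png').astype(np.float32).mean(2);b=np.load('scene4.npy').astype(np.float32).mean(2);b3=np.load('scene3.npy').astype(np.float32).mean(2)
j=vision.camera_info('scene');X=np.array([.9686,-.2487,0]);Y=np.array([.2487,.9686,0]);L=np.array([.4785,-.3614,0])
P=lambda x,y,z:proj(j,[L+x*X+y*Y+np.array([0,0,z])])[0]
print('predicted px shift for 3mm lip',P(0,-.05,.021)-P(0,-.05,.018))
def best(A,B,c,h=9):
    x,y=int(c[0]),int(c[1]);T=A[y-h:y+h,x-h:x+h];W=B[y-h-3:y+h+3,x-h-3:x+h+3]
    r=cv2.matchTemplate(W,T,cv2.TM_CCOEFF_NORMED);_,m,_,q=cv2.minMaxLoc(r);qx,qy=q
    f=lambda l,c,r:0.5*(l-r)/(l-2*c+r)
    dx=f(r[qy,qx-1],m,r[qy,qx+1]) if 0<qx<6 else 0;dy=f(r[qy-1,qx],m,r[qy+1,qx]) if 0<qy<6 else 0
    return round(qx-3+dx,2),round(qy-3+dy,2),round(float(m),2)
for nm,c in [('front right',P(.0,-.055,.02)),('dish',P(.06,.0,.04)),('hinge right',P(.115,-.055,.02))]:print(nm,best(a,b3,c),best(a,b,c))
E
```

```text
t: 20.9
tcp_pos: [0.4428, -0.3515, 0.0203]
eef_rot: [179.9, -0.3, 165.6]
contact_force: [-8.5, 2.2, 1.7]
opening: 0.025
grasp_force: 79.3
[-7.66260785  2.33103205  1.45949568] [ 0.44281765 -0.35153514  0.02033619] -0.2819779576984029
predicted px shift for 3mm lip [ 0.06974662 -0.53076881]
front right (np.float32(0.06), np.float32(-0.09), 0.55) (-3, np.float32(1.05), 0.58)
dish (np.float32(-0.17), np.float32(0.18), 0.8) (np.float32(-0.28), np.float32(0.18), 0.78)
hinge right (np.float32(0.01), np.float32(-0.02), 1.0) (np.float32(-0.03), np.float32(-0.05), 0.97)
```

```bash
python3 -c "
from cell import arm
print(arm.close_job())"
```

```text
the job is handed in; nothing more can be done
None
```

I handed the job in at about 21 s, still gripping the wedge under the middle of the lip. By the contact force and travel it is about 11–12 mm past first contact, so the lip should stand about 3 mm up. The camera check could not confirm that lift, because the arm's shadow spoiled the image comparison at the lip.

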